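# Zero the spice mill and back it off five clicks

## Task

Set the spice mill on the cart to its coarse grind. Its black adjusting knob has no marks, so turn the knob clockwise (seen from above) until it comes up gently against its zero stop, without forcing the stop, then turn it back counter-clockwise by exactly five clicks from zero, and let go with the knob resting in the fifth click. Leave the other things on the cart where they are.

Things in the scene. Friction and masses are not known exactly. Their poses are not given: they have to be found in the camera images.
- mill: Bench spice mill, screwed to the cart. Origin: on the knob's axis at the cart top; z up. Grey foot 200 x 130 mm, round column, aluminium burr head 114 mm across, its top 156 mm above the cart, the black adjusting knob on top of it. An outlet spout over a steel catch tin on its -x side, a funnel hopper on its +y side.
- hopper_rim (a point): Centre of the rim of the mill's steel funnel hopper: rim 84 mm across, 202 mm above the cart, 116 mm from the knob's axis.
- knob_grip (a point): Fixed point on the knob's vertical axis, 188 mm above the cart: where to hold it from above (TCP here). Fluted black knob without marks, 48 mm across, from 166 to 200 mm above the cart. 18 clicks to the turn (20 deg apart). Leaving a click takes about 0.25 Nm either way; the resistance fades to nothing half-way (10 deg) and the knob pulls itself on into the next click.
- zero_stop: Rubber-cushioned zero stop pin, hidden in the burr head; origin as mill, it does not tell where the knob stands. Clockwise from above runs to it; at the start the knob rests in one of the clicks 1 to 5. It is met 2 deg past click zero and gives 9 deg per Nm; let go, the knob springs back into click zero. Turning against it with over 0.56 Nm is forcing it.
- stone_face (a point): Point on the knob's axis on the upper grinding stone, hidden in the burr head; it is lifted by the knob 0.1 mm per click counter-clockwise. In the mill's frame z = 110.0 mm at click zero and 110.5 mm at click five.
- jar: Amber glass jar with red twist cap, 68 mm across, 115 mm high; origin under its centre. Bystander.
- dish: Blue ceramic vinegar dish, 90 mm across, 26 mm high; origin under its centre. Bystander.
- mold: Green plastic dumpling mold lying open side up, disc 90 mm across, 15 mm high, with two short grips to its -x; origin under the disc's centre. Bystander.
- rolling_pin: Beech rolling pin along its x axis, 375 mm long over the handles, 40 mm thick; origin under its centre. Bystander.
- rack: Fixed beech plate rack, 200 x 100 mm, with three saucers standing in it, 150 mm high; origin under its centre. Bystander.

How it is judged:
By the outcome, as a careful person would: the job done as asked, in the order asked, and still so for the second after the job is handed in, with the robot touching nothing.
It also fails if it takes over 72 s, if anything falls off the work surface, if the arm or the gripper's body presses on something with over 40 N, if the wrist force passes 120 N, or if a joint passes its speed limit or range.

## Robot

A 6-joint arm with a two-finger parallel gripper is mounted at the origin on the work surface. World frame = base frame: x ahead of the robot, y to its left, z up, the work surface at z = 0. Lengths are in mm, angles in degrees, forces in N, time in s.
With the tool pointing down it reaches from about 300 to 850 mm from the base axis. Payload 4.2 kg.
Tool frame: the origin (TCP) lies between the finger pads, 19 mm behind the fingertips; this is the grasp point; z points along the fingers, y is the line along which they close (so a half turn about z gives the same grasp; the last joint's range is limited). The gripper opens to 91 mm and grips with 3 to 60 N. Pads are 32 mm wide; open, the fingers measure 118 mm over their backs; the gripper's body (76 mm by 178 mm) begins 60 mm behind the grasp point.
Start: joints at [63.197, 18.312, 89.639, -0, 72.044, -1.146], TCP at [248.969, 518.32, 232.776] pointing down, gripper open.
Joint ranges: [-177.97, 177.97], [-48.28, 115.42], [12.27, 149.76], [-77.06, 257.06], [2.81, 150.46], [-146.56, 146.56]. Speed limits (degrees/s): [147.25, 147.25, 180, 180, 180, 180].

## Interface

Orientations are given as [roll, pitch, yaw] about the fixed x, y, z axes, in that order (R = Rz(yaw) Ry(pitch) Rx(roll)).
In Python, from workcell import env gives the robot as it stands.
- The arm moves only by the shell command python3 -m jog 'ROWS' [FORCE]. ROWS is a JSON object of lists of equal length, an entry for each row: "jaw": the finger opening in mm, from 0 to 91.2; "slide": the shift along the tool's x, y, z in units of 30 mm (1.0 is 30 mm), a list of three; "spin": the turn about the tool's z in units of 8 degrees (1.0 is 8 degrees). In form: {"jaw": [jaw, ...], "slide": [[dx, dy, dz], ...], "spin": [spin, ...]}. A call has 1 to 10 rows; each row shifts and turns the commanded pose from where the row before left it, along the tool's axes as they then stand; what a row does not reach is not made up. A row lasts 1/10 s, in which the tool goes at most 50 mm and 8.59 degrees, less where a joint would pass 70% of its speed; a pose out of reach is approached as far as the arm can. A call is refused whole if a number of a shift passes 1 or a number of a turn 1, either way. A call with a gripper value outside its range is refused whole. The fingers move at their own pace and stop on an object; FORCE is the grip in N (left out, the last holds). Time passes only in rows, so rows that do not move let the fingers close. It gives the time, the measured TCP pose, the force, the opening and the grip force at its end, in the units of the state.
- env.state(): the state, without advancing time (a new reading comes with each control period).
- env.grab_frame(name): name is "side" or "top"; returns the picture (384x512x3 uint8, red, green, blue); there is no depth.
- env.camera_model(name): a dict with "fx", "fy", "cx", "cy" (pixels), "camera_from_world" (4x4, takes a point from world to camera coordinates). Camera axes: x right, y up, looking along -z (the intrinsics and any distortion apply to the point x, -y, -z); pixel columns grow to the right and rows downward; lengths in mm; the calibration is good to about 2 mm. A picture is of the moment at which its call begins. camera_model takes no time and is no camera call.
- env.job_done(): hands the job in; it is judged then, once.
The state is a dict: "time_s": time; "qpos": joint angles; "qvel": joint speeds; "effort": joint torques, N m; "ee_pos": TCP position; "ee_rot": TCP orientation; "force": force on the tool from outside, world axes, zero at the start; "torque": the same for the moment, N m; "gripper_width": finger opening in mm; "gripper_force": force on a finger pad.
Only numpy, scipy, OpenCV 4.12 (cv2) and the standard library are available. Lean on these libraries where they do the work, as an engineer would, in place of code of your own. Each camera call takes 0.05 s, during which the arm holds its last target. There are 200 camera calls.

## Working session

There is one attempt and no reset: what is moved stays moved. The work goes in short steps, Python scripts to look and compute and a shell command to move; the robot and the scene stay as the last step left them, time stands still between calls to the robot, and variables do not carry over. Pictures are saved under pics/ and viewed, at most 10 in all, crops included, and the job is handed in when it is done.

```bash
mkdir -p pics
python3 - <<'E'
from workcell import env
import cv2
for n in("top","side"):
    cv2.imwrite(f"pics/{n}0.png",cv2.cvtColor(env.grab_frame(n),cv2.COLOR_RGB2BGR))
    print(env.camera_model(n))
print(env.state())
E
```

```text
{'fx': 367.36630118565654, 'fy': 367.36630118565654, 'cx': 255.07211643549175, 'cy': 194.88973932603477, 'camera_from_world': array([[ 4.85267030e-03, -9.99915885e-01, -1.20280731e-02,
        -7.15293859e+01],
       [ 9.89922972e-01,  3.10118120e-03,  1.41572922e-01,
        -6.33237419e+02],
       [-1.41523713e-01, -1.25938726e-02,  9.89854754e-01,
        -1.31105824e+03],
       [ 0.00000000e+00,  0.00000000e+00,  0.00000000e+00,
         1.00000000e+00]])}
{'fx': 476.63030200182317, 'fy': 476.63030200182317, 'cx': 253.55913038497985, 'cy': 188.83487058014947, 'camera_from_world': array([[-9.61780303e-01,  2.73806881e-01, -2.90527386e-03,
         5.82764297e+02],
       [-2.13033549e-01, -7.41556330e-01,  6.36168937e-01,
        -1.38485471e+01],
       [ 1.72033008e-01,  6.12473674e-01,  7.71544324e-01,
        -1.73254778e+03],
       [ 0.00000000e+00,  0.00000000e+00,  0.00000000e+00,
         1.00000000e+00]])}
{'time_s': 0.1, 'qpos': array([ 6.31973156e+01,  1.83436592e+01,  8.96974074e+01, -2.11992646e-03,
        7.20445965e+01, -1.14701133e+00]), 'qvel': array([ 0.04855844, -0.05735962, -0.07095342, -0.09183906,  0.00453834,
        0.03247919]), 'effort': array([ 1.03212857e-03, -4.13334632e+01, -2.32508236e+01,  7.30281277e-02,
        4.22237534e-02, -5.95751408e-05]), 'ee_pos': array([248.78455729, 517.9310978 , 232.06124851]), 'ee_rot': array([-1.79914314e+02,  3.00510645e-04,  1.54344982e+02]), 'force': array([-1.23377212, -0.52502881, -0.10726444]), 'torque': array([0.0034021 , 0.05970526, 0.06686361]), 'gripper_force': 0.0, 'gripper_width': 91.32097497999119}
```

View pics/top0.png

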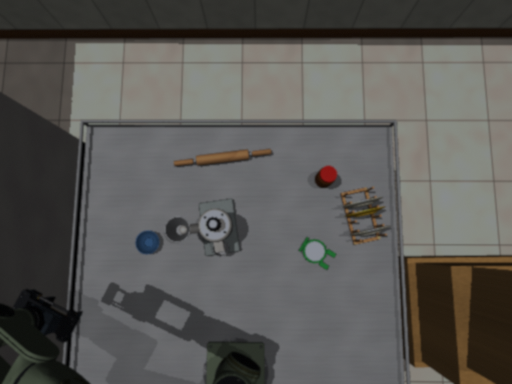

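View pics/side0.png

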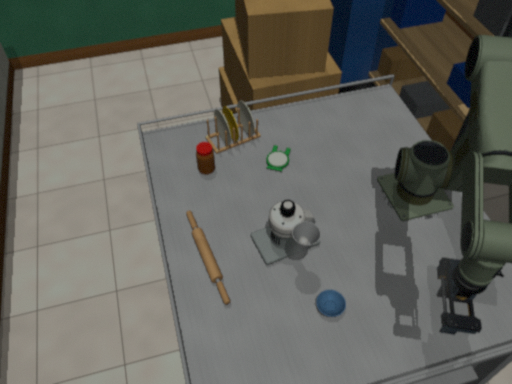

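The top view shows the mill knob near (213,225) with the hopper to its left at (177,229). In the side view the knob is near (288,207). I'll refine both.

```bash
cat > h.py <<'E'
import numpy as np
from workcell import env
def ray(n,u,v,z):
    c=env.camera_model(n);T=c["camera_from_world"];R=T[:3,:3];o=-R.T@T[:3,3]
    d=R.T@np.array([(u-c["cx"])/c["fx"],-(v-c["cy"])/c["fy"],-1])
    return o+d*(z-o[2])/d[2]
E
python3 - <<'E'
import cv2,numpy as np
a=cv2.imread("pics/top0.png")[190:270,155:255]; b=cv2.imread("pics/side0.png")[185:275,250:350]
a=cv2.resize(a,None,fx=4,fy=4,interpolation=cv2.INTER_CUBIC);b=cv2.resize(b,(400,360),interpolation=cv2.INTER_CUBIC)
c=np.zeros((360,800,3),np.uint8);c[:320,:400]=a;c[:,400:]=b
cv2.imwrite("pics/crop0.png",np.clip(c*1.4,0,255).astype(np.uint8))
E
```

```text
(no output)
```

View pics/crop0.png

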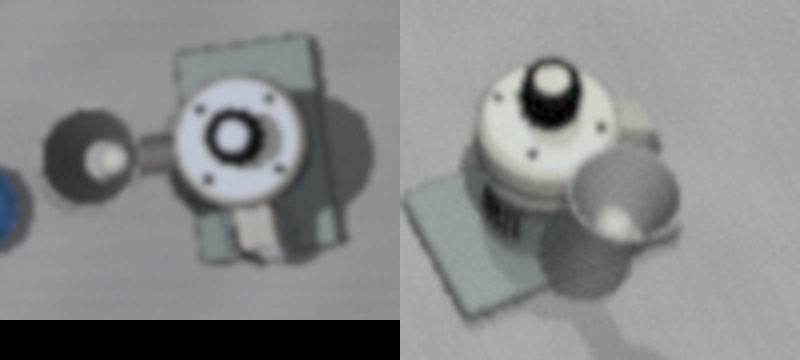

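The crop shows: top-view knob cap at (213.4,223.6), head disc at (214.7,224.7), hopper rim at (177,229). Side-view cap at (287.5,205.2).

Run:
```python
from h import *
k=ray("top",213.4,223.6,200);h=ray("top",176.9,228.8,202)
print(k,ray("top",214.7,224.7,156),h,ray("side",287.4,205.2,200),ray("side",405/4+250-150+150-100+156.0,0,202)[:0])
d=h-k;print(np.hypot(*d[:2]),np.degrees(np.arctan2(d[1],d[0])))
hs=ray("side",305.8,233,202);print(hs)
```

```text
[517.16643242  63.23554904 200.        ] [516.30368544  64.33445862 156.        ] [499.81525982 180.45035166 202.        ] [518.75782283  70.80800227 200.        ] []
118.49208050822742 98.42028050420289
[500.35514662 183.12160278 202.        ]
```

```bash
python3 -m jog '{"jaw":[91,91,91,91,91,91,91,91],"slide":[[-0.91,-0.6,-0.2],[-0.91,-0.6,-0.2],[-0.91,-0.6,-0.2],[-0.91,-0.6,-0.2],[-0.91,-0.6,-0.2],[-0.91,-0.6,0],[-0.91,-0.6,0],[-0.91,-0.6,0]],"spin":[0,0,0,0,0,0,0,0]}' 10
python3 -m jog '{"jaw":[91,91,91,91,91,91,91,91,91],"slide":[[-0.91,-0.6,0],[-0.91,-0.6,0],[-0.91,-0.6,0],[-0.91,-0.6,0],[-0.91,-0.6,0],[-0.91,-0.6,0],[-0.91,-0.6,0],[-0.5,-0.3,0],[0,0,0]],"spin":[0,0,0,0,0,0,0,0,0]}' 10
python3 -m jog '{"jaw":[91,91,91,91,91,91],"slide":[[0,0,0],[0,0,0],[0,0,0],[0,0,0],[0,0,0],[0,0,0]],"spin":[1,1,1,1,1,0]}' 10
python3 - <<'E'
import cv2,numpy as np
from h import *
for n in("top","side"):
    cv2.imwrite(f"pics/{n}1.png",cv2.cvtColor(env.grab_frame(n),cv2.COLOR_RGB2BGR))
a=cv2.imread("pics/top1.png")[175:275,165:265]; b=cv2.imread("pics/side1.png")[165:265,240:340]
c=np.hstack([cv2.resize(i,(400,400),interpolation=cv2.INTER_CUBIC) for i in(a,b)])
cv2.imwrite("pics/crop1.png",np.clip(c*1.4,0,255).astype(np.uint8))
s=env.state();print(s["qpos"],s["torque"])
E
```

```text
time_s: 0.9
ee_pos: [383.8, 292.6, 262.5]
ee_rot: [-180.0, -0.0, 154.3]
force: [-0.0, 0.9, 0.5]
gripper_width: 91.0
gripper_force: 0.0
time_s: 1.8
ee_pos: [511.6, 81.3, 262.1]
ee_rot: [-180.0, -0.0, 154.2]
force: [-0.3, 0.7, -0.5]
gripper_width: 91.0
gripper_force: 0.0
time_s: 2.4
ee_pos: [510.1, 83.8, 262.5]
ee_rot: [-180.0, -0.0, 114.4]
force: [0.5, 0.1, -0.1]
gripper_width: 91.0
gripper_force: 0.0
[ 8.01463529e+00  1.20367413e+01  9.40265744e+01  1.95094872e-02
  7.39637487e+01 -1.65371547e+01] [-0.05199139 -0.01010088 -0.027507  ]
```

View pics/crop1.png

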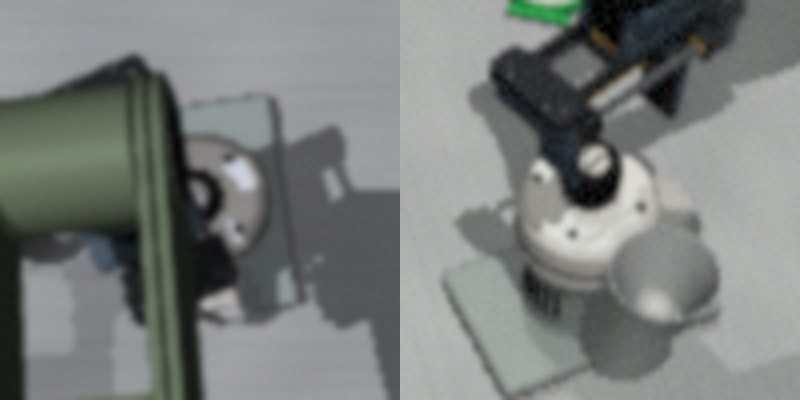

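The arm's own parts block most of the top view. The side view shows the knob at about (599,180) in the crop, clear of the fingers. I'll move over the axis estimate (518,66), descend partway and check.

```bash
python3 -m jog '{"jaw":[91,91,91,91,91,91],"slide":[[-0.65,0,0],[0,0,0.5],[0,0,0.5],[0,0,0.4],[0,0,0],[0,0,0]],"spin":[0,0,0,0,0,0]}' 10
python3 - <<'E'
import cv2,numpy as np
from h import *
cv2.imwrite("pics/side2.png",cv2.cvtColor(env.grab_frame("side"),cv2.COLOR_RGB2BGR))
b=cv2.imread("pics/side2.png")[155:255,240:340]
cv2.imwrite("pics/crop2.png",np.clip(cv2.resize(b,(600,600),interpolation=cv2.INTER_CUBIC)*1.4,0,255).astype(np.uint8))
c=env.camera_model("side");T=c["camera_from_world"]
for y in (66,71):
  for z in (200,):
    p=T[:3,:3]@[518,y,z]+T[:3,3];u=c["cx"]-c["fx"]*p[0]/p[2];v=c["cy"]+c["fy"]*p[1]/p[2];print(y,(u-240)*6,(v-155)*6)
E
```

```text
time_s: 3.1
ee_pos: [518.9, 65.5, 220.9]
ee_rot: [180.0, -0.0, 114.4]
force: [0.2, 0.2, -0.5]
gripper_width: 90.6
gripper_force: 0.0
66 282.80904832149315 293.6346665381752
71 285.9440378649706 301.16141843743907
```

View pics/crop2.png

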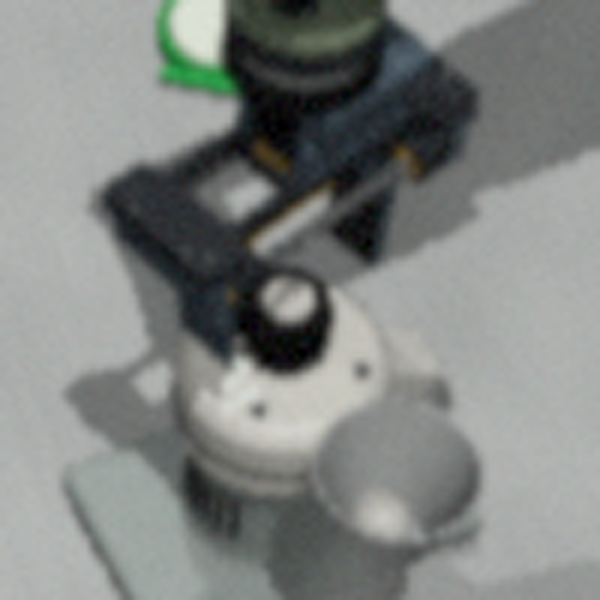

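The left and right fingertips are at about (215,350) and (370,250) in the crop. The knob cap is at (287,300), midway between them, so I'll descend and do a soft centring close.

```bash
python3 -m jog '{"jaw":[91,91,91,91,91],"slide":[[0,0,0.4],[0,0,0.4],[0,0,0.3],[0,0,0],[0,0,0]],"spin":[0,0,0,0,0]}' 4
python3 -c "
from h import *;s=env.state();print(s['force'],s['torque'])"
python3 -m jog '{"jaw":[46,46,46,46,46,46,46,46,46,46],"slide":[[0,0,0],[0,0,0],[0,0,0],[0,0,0],[0,0,0],[0,0,0],[0,0,0],[0,0,0],[0,0,0],[0,0,0]],"spin":[0,0,0,0,0,0,0,0,0,0]}' 4
python3 -c "
from h import *;s=env.state();print(s['force'],s['torque'],s['ee_pos'])"
```

```text
time_s: 3.65
ee_pos: [518.8, 65.2, 187.4]
ee_rot: [-180.0, -0.0, 114.3]
force: [0.4, -0.1, -0.4]
gripper_width: 90.8
gripper_force: 0.0
[ 0.39044833 -0.05501118 -0.41392082] [-0.03691567 -0.02797892  0.03074648]
time_s: 4.65
ee_pos: [516.9, 64.4, 187.6]
ee_rot: [-179.7, -0.0, 114.4]
force: [-3.3, -2.5, 4.5]
gripper_width: 48.1
gripper_force: 4.0
[-3.27731506 -2.49383378  4.46064066] [-0.52352117  0.85477495  0.01584073] [516.94594122  64.41031082 187.6487787 ]
```

```bash
python3 -m jog '{"jaw":[46,46,46,46],"slide":[[0,-0.07,0],[0,0,0],[0,0,0],[0,0,0]],"spin":[0,0,0,0]}' 4
python3 -m jog '{"jaw":[46,46],"slide":[[0,-0.02,0],[0,0,0]],"spin":[0,0]}' 4
python3 -c "
from h import *;s=env.state();print(s['force'],s['torque'],s['ee_pos'])"
```

```text
time_s: 5.05
ee_pos: [516.8, 64.3, 187.7]
ee_rot: [-180.0, -0.0, 114.3]
force: [-1.3, -0.9, 1.5]
gripper_width: 47.8
gripper_force: 4.0
time_s: 5.25
ee_pos: [516.8, 64.3, 187.8]
ee_rot: [179.9, 0.0, 114.3]
force: [0.7, 0.7, -0.2]
gripper_width: 48.0
gripper_force: 4.0
[ 0.67219402  0.70337499 -0.2068204 ] [-0.07536358  0.02024267 -0.0296204 ] [516.76698344  64.30237745 187.75021723]
```

```bash
python3 -m jog '{"jaw":[70,70,70,70,70,70,70,70,70,70],"slide":[[0,0,0],[0,0,0],[0,0,0],[0,0,0],[0,0,0],[0,0,0],[0,0,0],[0,0,0],[0,0,0],[0,0,0]],"spin":[0,0,1,1,1,1,1,1,1,1]}' 4
python3 -m jog '{"jaw":[46,46,46,46,46,46,46,46],"slide":[[0,0,0],[0,0,0],[0,0,0],[0,0,0],[0,0,0],[0,0,0],[0,0,0],[0,0,0]],"spin":[0,0,0,0,0,0,0,0]}' 4
python3 -c "
from h import *;s=env.state();print(s['force'],s['torque'],s['ee_pos'])"
```

```text
time_s: 6.25
ee_pos: [516.5, 64.2, 187.8]
ee_rot: [180.0, -0.0, 50.0]
force: [-0.5, 0.2, -0.8]
gripper_width: 69.8
gripper_force: 0.0
time_s: 7.05
ee_pos: [514.8, 65.4, 187.6]
ee_rot: [-179.7, 0.0, 50.4]
force: [-3.4, 4.7, 1.8]
gripper_width: 47.8
gripper_force: 4.0
[-3.43086551  4.69760403  1.83434136] [0.6156816  0.78443191 0.03062653] [514.81220562  65.40157828 187.61548177]
```

```bash
python3 -m jog '{"jaw":[46,46,46,46],"slide":[[0,-0.09,0],[0,0,0],[0,0,0],[0,0,0]],"spin":[0,0,0,0]}' 4
python3 -c "
from h import *;s=env.state();print(s['force'],s['torque'],s['ee_pos'])"
```

```text
time_s: 7.45
ee_pos: [514.7, 65.6, 187.7]
ee_rot: [180.0, -0.0, 50.4]
force: [2.4, -1.9, -2.9]
gripper_width: 47.8
gripper_force: 4.0
[ 2.36731583 -1.93720858 -2.94034406] [-0.35817671 -0.17612466  0.00458058] [514.67096425  65.57429103 187.65711888]
```

```bash
python3 -m jog '{"jaw":[70,70,70,70,70,70,70,70,70,70],"slide":[[0,0.03,0],[0,0,0],[0.05,0,0],[0,0,0],[0,0,0],[0,0,0],[0,0,0],[0,0,0],[0,0,0],[0,0,0]],"spin":[0,0,-1,-1,-1,-1,-1,-1,-1,-1]}' 6
python3 -m jog '{"jaw":[46,46,46,46,46,46,46,46],"slide":[[0,0,0],[0,0,0],[0,0,0],[0,0,0],[0,0,0],[0,0,0],[0,0,0],[0,0,0]],"spin":[0,0,0,0,0,0,0,0]}' 6
python3 -c "
from h import *;s=env.state();print(s['force'],s['torque'],s['ee_pos'],s['ee_rot'])"
```

```text
time_s: 8.45
ee_pos: [515.8, 66.6, 187.9]
ee_rot: [-180.0, -0.0, 114.7]
force: [-0.4, 0.6, -0.5]
gripper_width: 70.0
gripper_force: 0.0
time_s: 9.25
ee_pos: [515.9, 66.5, 187.8]
ee_rot: [180.0, -0.0, 114.3]
force: [-0.9, 0.1, 1.0]
gripper_width: 47.8
gripper_force: 6.0
[-0.93959877  0.05266274  0.98646219] [-0.02197399  0.17675114 -0.04627417] [515.894541    66.48171257 187.82082168] [ 1.79998950e+02 -9.95391050e-03  1.14331122e+02]
```

```bash
cat > r.py <<'E'
from h import *
s=env.state();print("T",s["time_s"],"tz %.3f e6 %.3f yaw %.2f q6 %.2f w %.1f"%(s["torque"][2],s["effort"][5],s["ee_rot"][2],s["qpos"][5],s["gripper_width"]),s["force"].round(1))
E
python3 -m jog '{"jaw":[44,44,44,44],"slide":[[0,0,0],[0,0,0],[0,0,0],[0,0,0]],"spin":[0,0,0,0]}' 30 >/dev/null; python3 r.py
python3 -m jog '{"jaw":[44,44,44],"slide":[[0,0,0],[0,0,0],[0,0,0]],"spin":[0.25,0,0]}' >/dev/null; python3 r.py
python3 -m jog '{"jaw":[44,44,44],"slide":[[0,0,0],[0,0,0],[0,0,0]],"spin":[0.25,0,0]}' >/dev/null; python3 r.py
```

```text
T 9.65 tz -0.018 e6 -0.030 yaw 114.34 q6 -18.27 w 47.3 [-1.8  0.   2.1]
T 9.95 tz 0.204 e6 0.233 yaw 112.41 q6 -16.33 w 47.9 [-0.2 -1.2  2.1]
T 10.25 tz 0.211 e6 0.170 yaw 110.40 q6 -14.33 w 47.2 [-1.8  0.3  2.3]
```

```bash
python3 -m jog '{"jaw":[44,44,44],"slide":[[0,0,0],[0,0,0],[0,0,0]],"spin":[0.5,0,0]}' >/dev/null; python3 r.py
python3 -m jog '{"jaw":[44,44,44],"slide":[[0,0,0],[0,0,0],[0,0,0]],"spin":[0.75,0,0]}' >/dev/null; python3 r.py
python3 -m jog '{"jaw":[44,44,44],"slide":[[0,0,0],[0,0,0],[0,0,0]],"spin":[0.75,0,0]}' >/dev/null; python3 r.py
python3 -m jog '{"jaw":[44,44,44],"slide":[[0,0,0],[0,0,0],[0,0,0]],"spin":[0.25,0,0]}' >/dev/null; python3 r.py
python3 -m jog '{"jaw":[44,44,44],"slide":[[0,0,0],[0,0,0],[0,0,0]],"spin":[0.25,0,0]}' >/dev/null; python3 r.py
```

```text
T 10.55 tz 0.057 e6 0.070 yaw 106.43 q6 -10.37 w 47.7 [-2.  -0.5  2.6]
T 10.85 tz -0.127 e6 -0.072 yaw 100.48 q6 -4.42 w 47.2 [-1.5  0.1  2.2]
T 11.15 tz -0.055 e6 -0.022 yaw 94.52 q6 1.55 w 47.5 [-2.  -0.8  3.9]
T 11.45 tz 0.283 e6 0.251 yaw 92.49 q6 3.59 w 47.7 [-3.6 -0.5  3.2]
T 11.75 tz 0.179 e6 0.181 yaw 90.43 q6 5.64 w 47.5 [-2.6  0.   4. ]
```

```bash
python3 -m jog '{"jaw":[44,44,44,44,44],"slide":[[0,0,0],[0,0,0],[0,0,0],[0,0,0],[0,0,0]],"spin":[1,1,0,0,0]}' >/dev/null; python3 r.py
python3 -m jog '{"jaw":[44,44,44],"slide":[[0,0,0],[0,0,0],[0,0,0]],"spin":[0.25,0,0]}' >/dev/null; python3 r.py
python3 -m jog '{"jaw":[44,44,44],"slide":[[0,0,0],[0,0,0],[0,0,0]],"spin":[0.25,0,0]}' >/dev/null; python3 r.py
```

```text
T 12.25 tz -0.003 e6 -0.034 yaw 74.46 q6 21.60 w 47.3 [-4.7 -0.7  4.8]
T 12.55 tz 0.252 e6 0.251 yaw 72.46 q6 23.62 w 47.6 [-4.4 -0.2  4.4]
T 12.85 tz 0.180 e6 0.177 yaw 70.42 q6 25.65 w 47.2 [-4.9 -0.6  4.7]
```

Two clicks are passed with no stop yet, so I'll go on to the next.

```bash
python3 -m jog '{"jaw":[44,44,44,44,44],"slide":[[0,0,0],[0,0,0],[0,0,0],[0,0,0],[0,0,0]],"spin":[1,1,0,0,0]}' >/dev/null; python3 r.py
python3 -m jog '{"jaw":[44,44,44],"slide":[[0,0,0],[0,0,0],[0,0,0]],"spin":[0.25,0,0]}' >/dev/null; python3 r.py
python3 -m jog '{"jaw":[44,44,44],"slide":[[0,0,0],[0,0,0],[0,0,0]],"spin":[0.25,0,0]}' >/dev/null; python3 r.py
```

```text
T 13.35 tz -0.046 e6 -0.038 yaw 54.37 q6 41.69 w 47.3 [-6.3 -0.2  5.3]
T 13.65 tz 0.206 e6 0.217 yaw 52.41 q6 43.66 w 47.5 [-5.4 -0.3  4.7]
T 13.95 tz 0.273 e6 0.273 yaw 50.43 q6 45.64 w 47.6 [-5.2 -0.6  4.8]
```

```bash
python3 -m jog '{"jaw":[44,44,44],"slide":[[0,0,0],[0,0,0],[0,0,0]],"spin":[0.12,0,0]}' >/dev/null; python3 r.py
python3 -m jog '{"jaw":[44,44],"slide":[[0,0,0],[0,0,0]],"spin":[0,0]}' >/dev/null; python3 r.py
```

```text
T 14.25 tz 0.363 e6 0.314 yaw 49.48 q6 46.60 w 47.5 [-5.9 -0.6  4.6]
T 14.45 tz 0.313 e6 0.314 yaw 49.48 q6 46.60 w 47.7 [-4.5  0.4  5.4]
```

```bash
python3 -m jog '{"jaw":[44,44,44],"slide":[[0,0,0],[0,0,0],[0,0,0]],"spin":[0.12,0,0]}' >/dev/null; python3 r.py
python3 -m jog '{"jaw":[44,44,44],"slide":[[0,0,0],[0,0,0],[0,0,0]],"spin":[0.08,0,0]}' >/dev/null; python3 r.py
```

```text
T 14.75 tz 0.362 e6 0.361 yaw 48.53 q6 47.55 w 47.4 [-4.6 -0.5  4.6]
T 15.05 tz 0.390 e6 0.393 yaw 47.90 q6 48.19 w 47.8 [-5.7 -0.5  4.9]
```

The stop is confirmed at 0.39 Nm total (a plain click would read about 0.09 here). Next I'll go back to click zero and count.

```bash
python3 -m jog '{"jaw":[44,44,44],"slide":[[0,0,0],[0,0,0],[0,0,0]],"spin":[-0.8,0,0]}' >/dev/null; python3 r.py
python3 -m jog '{"jaw":[44,44,44],"slide":[[0,0,0],[0,0,0],[0,0,0]],"spin":[-0.25,0,0]}' >/dev/null; python3 r.py
python3 -m jog '{"jaw":[44,44,44,44],"slide":[[0,0,0],[0,0,0],[0,0,0],[0,0,0]],"spin":[-1,0,0,0]}' >/dev/null; python3 r.py
python3 -m jog '{"jaw":[44,44,44,44],"slide":[[0,0,0],[0,0,0],[0,0,0],[0,0,0]],"spin":[-1,0,0,0]}' >/dev/null; python3 r.py
python3 -m jog '{"jaw":[44,44,44,44],"slide":[[0,0,0],[0,0,0],[0,0,0],[0,0,0]],"spin":[-0.5,0,0,0]}' >/dev/null; python3 r.py
```

```text
T 15.35 tz 0.034 e6 0.006 yaw 54.22 q6 41.84 w 47.6 [-4.8 -0.4  4.7]
T 15.65 tz -0.254 e6 -0.221 yaw 56.17 q6 39.88 w 47.3 [-5.3  0.5  5.1]
T 16.05 tz -0.019 e6 0.005 yaw 64.05 q6 32.02 w 47.4 [-4.8  0.2  5.1]
T 16.45 tz 0.227 e6 0.222 yaw 72.09 q6 23.98 w 47.1 [-4.9 -0.6  4. ]
T 16.85 tz -0.180 e6 -0.225 yaw 76.00 q6 20.05 w 47.7 [-4.3 -0.2  5.5]
```

```bash
python3 -m jog '{"jaw":[44,44,44,44,44],"slide":[[0,0,0],[0,0,0],[0,0,0],[0,0,0],[0,0,0]],"spin":[-1,-1,-0.3,0,0]}' >/dev/null; python3 r.py
python3 -m jog '{"jaw":[44,44,44,44,44],"slide":[[0,0,0],[0,0,0],[0,0,0],[0,0,0],[0,0,0]],"spin":[-1,-1,-0.5,0,0]}' >/dev/null; python3 r.py
python3 -m jog '{"jaw":[44,44,44,44,44],"slide":[[0,0,0],[0,0,0],[0,0,0],[0,0,0],[0,0,0]],"spin":[-1,-1,-0.5,0,0]}' >/dev/null; python3 r.py
python3 -m jog '{"jaw":[44,44,44,44,44],"slide":[[0,0,0],[0,0,0],[0,0,0],[0,0,0],[0,0,0]],"spin":[-1,-1,-0.5,0,0]}' >/dev/null; python3 r.py
```

```text
T 17.35 tz -0.013 e6 -0.018 yaw 94.43 q6 1.63 w 47.3 [-4.5 -0.   5. ]
T 17.85 tz -0.075 e6 -0.052 yaw 114.42 q6 -18.36 w 47.3 [-4.  -0.8  5.1]
T 18.35 tz -0.094 e6 -0.054 yaw 134.43 q6 -38.36 w 47.2 [-3.7 -0.5  4.8]
T 18.85 tz -0.107 e6 -0.059 yaw 154.43 q6 -58.37 w 47.5 [-3.7  1.   4.3]
```

```bash
python3 -m jog '{"jaw":[44,44,44],"slide":[[0,0,0],[0,0,0],[0,0,0]],"spin":[-0.25,0,0]}' >/dev/null; python3 r.py
python3 -m jog '{"jaw":[44,44,44],"slide":[[0,0,0],[0,0,0],[0,0,0]],"spin":[0.21,0,0]}' 8 >/dev/null; python3 r.py
python3 -m jog '{"jaw":[70,70,70,70,70,70,70,70],"slide":[[0,0,0],[0,0,0],[0,0,0],[0,0,0],[0,0,0],[0,0,0],[0,0,0],[0,0,0]],"spin":[0,0,0,0,0,0,0,0]}' 5; python3 r.py
python3 -m jog '{"jaw":[70,70,70,70,70,70,70,70],"slide":[[0,0,-0.2],[0,0,-0.5],[0,0,-1],[0,0,-1],[0,0,-1],[0,0,-0.5],[0,0,0],[0,0,0]],"spin":[0,0,0,0,0,0,0,0]}'
python3 - <<'E'
import cv2
from h import *
for n in("side",):
    cv2.imwrite(f"pics/{n}3.png",cv2.cvtColor(env.grab_frame(n),cv2.COLOR_RGB2BGR))
E
```

```text
T 19.15 tz -0.247 e6 -0.230 yaw 156.46 q6 -60.40 w 47.6 [-4.3  0.8  5.5]
T 19.45 tz 0.003 e6 -0.019 yaw 154.89 q6 -58.82 w 48.1 [-2.1  1.4  3.4]
time_s: 20.25
ee_pos: [516.0, 66.4, 187.8]
ee_rot: [180.0, 0.0, 154.9]
force: [0.1, 0.4, 0.6]
gripper_width: 69.9
gripper_force: 0.0
T 20.25 tz -0.008 e6 0.000 yaw 154.90 q6 -58.83 w 69.9 [0.1 0.4 0.6]
time_s: 21.05
ee_pos: [515.7, 66.4, 313.5]
ee_rot: [-180.0, -0.0, 154.9]
force: [-0.4, -0.6, -0.5]
gripper_width: 70.0
gripper_force: 0.0
```

View pics/side3.png

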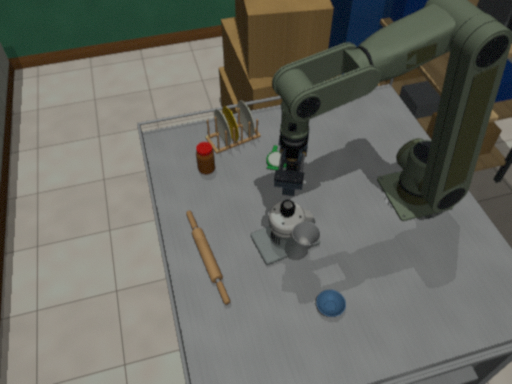

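The gripper is clear above the mill. The knob is at (288,207), and the jar, dish, pin and rack are where they were.

```bash
python3 -c "
from workcell import env;print(env.job_done())"
```

```text
the job is handed in; nothing more can be done
None
```

The knob was turned clockwise three clicks to its zero stop (peak about 0.39 Nm, under the 0.56 Nm limit), then back exactly five clicks and released resting in the fifth; the job was handed in with the arm clear and nothing else on the cart disturbed, and no verdict was returned.

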